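# Open a sealed sample vessel in its bench holder

## Task

Stand the closed steel sample vessel in the bolted-down holder, its six-sided foot fully down in the six-sided pocket so that it cannot turn. Then unscrew the tight cap anticlockwise, stopping when its thread has let go after about a fifth of a turn, lift it straight up and finish still holding it level over the vessel's mouth, about 2 cm clear above it, with the vessel left standing home in the holder. Do not knock the vessel over or shift the tools and parts lying around.

Things in the scene. Friction and masses are not known exactly. Their poses are not given: they have to be found in the camera images.
- vessel: Loose upright stainless-steel vessel, 0.6 kg, 97 mm tall with its cap. Origin: centre of its underside, z up. Six-sided foot z = 0 to 20 mm, 43.6 mm across flats; its flats face +x, -x and every 60 degrees. Round body 43 mm diameter to z = 60; neck 32 mm diameter to the rim at z = 80. Standing loose it turns with the cap. It may be lifted and set down by its tight cap, with 40 N grip.
- cap: Dark knurled round steel cap, 0.12 kg, 48 mm diameter, 34 mm high, a part of its own, screwed on the vessel. Origin: centre of its lower edge, z up; tight, it is at z = 63 mm of the vessel, x axes alike. To unscrew, turn anticlockwise seen from above, 0.3 N m at first (grip with 40 N or more); it rises 3 mm or may be kept at its height. Clockwise it meets a stop.
- mouth (a point): Centre of the vessel's rim, 80 mm above its underside, hidden by the cap at first; under the cap a white sprung disc that rises 4 mm above the rim. Coarse three-start thread: the cap is free after 52 degrees of turn relative to the vessel and lifts straight off between there and 95 degrees; beyond, the next thread starts catch. The vessel may turn 7 degrees in the pocket before its flats bear.
- holder: Fixed holder: a round dark flange, 104 mm diameter, 8 mm thick, bolted to the worktop, and on it a round aluminium boss, 76 mm diameter, top 24 mm above the worktop. In it an upright six-sided pocket, 46.6 mm across flats, 16 mm deep, 3 mm chamfer at the mouth; its flats face the holder's +x, -x and every 60 degrees. Origin: centre of the flange's underside.
- pocket (a point): Centre of the floor of the holder's pocket, 8 mm above the worktop; its axes are the holder's. The vessel's origin comes here.
- hex_key: Bystander: dark hexagon key, 104 mm, lying flat. Origin about its middle.
- rubber_bung: Bystander: brown-red rubber bung, 32 mm diameter, 28 mm high.
- brass_elbow: Bystander: brass elbow fitting, 28 x 28 x 20 mm.
- ptfe_tape: Bystander: white reel of tape lying flat, 49 mm diameter, 12 mm high.
- pencil: Bystander: pencil, 178 mm long, lying at the front edge.
Mind the look-alikes: they are no part of the job. What is shaped like the cap but green is not meant. What is shaped like the holder but turquoise is not meant.

How it is judged:
By the outcome, as a careful person would: the job done as asked, in the order asked, and still so for the second after the job is handed in, while the arm keeps its last pose, push and grip.
It also fails if it takes over 42 s, if anything falls off the work surface, if the arm or the gripper's body presses on something with over 40 N, if the wrist force passes 120 N, or if a joint passes its speed limit or range.

## Robot

A 6-joint arm with a two-finger parallel gripper is mounted at the origin on a cart in front of the work surface, level with it; the furniture and walls round the work are solid. World frame = base frame: x ahead of the robot, y to its left, z up, the work surface at z = 0. Lengths are in m, angles in rad, forces in N, time in s.
With the tool pointing down it reaches from about 0.3 to 0.875 m from the base axis. Payload 6.4 kg.
Tool frame: the origin (TCP) lies on the centre line of the jaws, within the pads' length; the fingertips stand 25 mm ahead of it and the grasp point (between the pads) lies 6 mm ahead of it (ctrl.tip_reach is the distance from the TCP to the fingertips, in m); z points along the fingers, y is the line along which they close (so a half turn about z gives the same grasp; the last joint's range is limited). The gripper opens to 85 mm and grips with 20 to 120 N. Pads are 22 mm wide; open, the fingers measure 114 mm over their backs; the gripper's body (76 mm by 85 mm) begins 54 mm behind the grasp point. The pads swing forward as they close: fully open they stand 13 mm farther back than shut.
Start: joints at [-1.422, 0.181, 1.607, -0, 1.354, -0.206], TCP at [0.2, -0.539, 0.256] pointing down, gripper open.
Joint ranges: [-2.99, 2.99], [-0.89, 2.07], [0.3, 2.58], [-1.14, 4.28], [0, 2.63], [-3.12, 3.12]. Speed limits (rad/s): [2.57, 2.57, 3.01, 3.14, 3.14, 3.14].

## Interface

Orientations are given as a unit quaternion [w, x, y, z].
In Python, from bench import ctrl gives the robot as it stands.
- The arm moves only by the tool servo_tool, never from a script. Its argument "motion" is a list that holds one entry, the list of rows, each a list of 5 numbers: the shift along the tool's x, y, z in cm, then the turn about the tool's z in degrees, then the closure, from -1 (fully open) to 1 (shut). In form: [[[dx, dy, dz, twist, claw], ...]]. A call has 1 to 5 rows; each row is the pose to reach, as a shift and turn from the pose commanded when the call began, along the tool's axes at that moment; what a row does not reach only later rows make up. A row lasts 1/10 s, in which the tool goes at most 50 mm and 8.59 degrees, less where a joint would pass 70% of its speed; a pose out of reach is approached as far as the arm can. A call with a gripper value outside its range is refused whole. The fingers move at their own pace and stop on an object; the grip force is fixed at half the most. Time passes only in rows, so rows that repeat a pose let the fingers close. It gives the time, the measured TCP pose, the force, the opening and the grip force at its end, in the units of the state.
- ctrl.get_obs(): the state, without advancing time (a new reading comes with each control period).
- ctrl.camera(name): name is "side" or "top" or "wrist"; returns a dict with "pixels" (384x512x3 uint8, red, green, blue), "depth" (384x512 float32, m along the optical axis (not along the pixel's ray), 0 where there is no reading), "fx", "fy", "cx", "cy" (pixels), "R" (3x3) and "t" (3): a world point X has camera coordinates R X + t; the wrist camera has in their place "hand_eye" (4x4, takes a point from camera to tool coordinates, whose origin is the TCP and whose axes are the flange's). Camera axes: x right, y down, z forward; pixel columns grow to the right and rows downward; lengths in m; the calibration is good to about 2 mm. A picture is of the moment at which its call begins: read the wrist's pose just before it.
- ctrl.hand_in(): hands the job in; it is judged then, once.
The state is a dict: "time_s": time; "q": joint angles; "dq": joint speeds; "joint_efforts": joint torques, N m; "eef_pos": TCP position; "eef_rot": TCP orientation; "wrist_force": force on the tool from outside, world axes, zero at the start; "torque": the same for the moment, N m; "opening": opening from 0.0 (shut) to 1.0 (fully open); "grasp_force": force on a finger pad.
Only numpy, scipy, OpenCV 4.12 (cv2) and the standard library are available. Lean on these libraries where they do the work, as an engineer would, in place of code of your own. Each camera call takes 0.05 s, during which the arm holds its last target. There are 200 camera calls.

## Working session

There is one attempt and no reset: what is moved stays moved. The work goes in short steps, Python scripts to look and compute and a tool call to move; the robot and the scene stay as the last step left them, time stands still between calls to the robot, and variables do not carry over. Pictures are saved under pics/ and viewed, at most 10 in all, crops included, and the job is handed in when it is done.

Besides the shell and the picture viewer there is one more tool, called after "Emit:" in YAML: its name, and indented under it one key for each argument. servo_tool: Moves the arm, as the interface text tells. Its arguments: {"type":"object","properties":{"motion":{"type":"array"}},"required":["motion"]}

```bash
mkdir -p pics
cat > h.py <<'E'
import numpy as np, cv2
from bench import ctrl
def save(n,f): cv2.imwrite(f'pics/{n}.png',f['pixels'][:,:,::-1])
def world(f):
    h,w=f['depth'].shape; u,v=np.meshgrid(np.arange(w),np.arange(h)); d=f['depth']
    P=np.stack([(u-f['cx'])/f['fx']*d,(v-f['cy'])/f['fy']*d,d],-1)
    return (P-np.array(f['t']))@np.array(f['R'])
def ray(f,u,v,z):
    R=np.array(f['R']);t=np.array(f['t']);c=-R.T@t
    d=R.T@np.array([(u-f['cx'])/f['fx'],(v-f['cy'])/f['fy'],1]); return c+d*(z-c[2])/d[2]
E
python3 - <<'E'
from h import *
import pickle
o=ctrl.get_obs();print({k:np.round(v,3) for k,v in o.items()})
fs={n:ctrl.camera(n) for n in('top','side')}
pickle.dump(fs,open('f.pkl','wb'))
im=np.hstack([fs['top']['pixels'],fs['side']['pixels']])
save('top1',fs['top']);save('side1',fs['side'])
for f in fs.values(): print(-np.array(f['R']).T@np.array(f['t']),f['fx'],np.round(f['R'],2).tolist())
E
```

```text
{'time_s': np.float64(0.0), 'q': array([-1.422,  0.182,  1.608, -0.   ,  1.354, -0.206]), 'dq': array([ 0.001,  0.001,  0.001,  0.003, -0.001, -0.   ]), 'joint_efforts': array([-1.0000e-03, -4.4487e+01, -3.5134e+01, -0.0000e+00,  9.0000e-03,
       -0.0000e+00]), 'eef_pos': array([ 0.2  , -0.539,  0.255]), 'eef_rot': array([-0.001,  0.984,  0.176,  0.   ]), 'wrist_force': array([ 0.482, -0.416, -1.112]), 'torque': array([0.029, 0.022, 0.011]), 'grasp_force': np.float64(0.0), 'opening': np.float64(1.001)}
[0.44044323 0.13325692 0.93210192] 431.4457236598009 [[0.03, -1.0, 0.03], [-0.99, -0.03, -0.12], [0.12, -0.02, -0.99]]
[0.19129877 0.6831171  0.58336174] 374.0885687998864 [[-0.85, -0.52, -0.02], [-0.3, 0.52, -0.8], [0.43, -0.67, -0.61]]
```

View pics/top1.png

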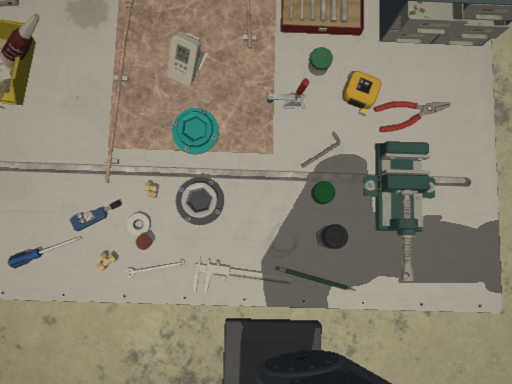

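View pics/side1.png

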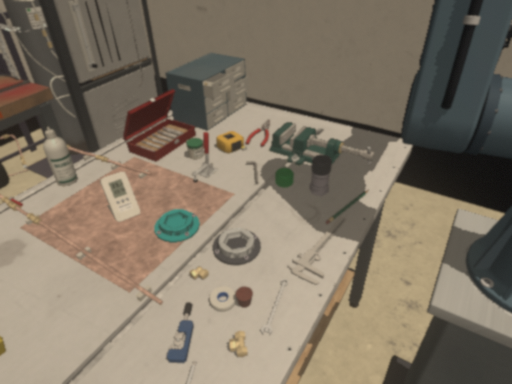

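Run:
```python
from h import *
import pickle
fs=pickle.load(open('f.pkl','rb'))
T,S=fs['top'],fs['side']
W=world(T);WS=world(S)
# cap: points higher than 85mm near pixel
def stat(W,f,u0,v0,r,zlo,zhi):
    m=np.zeros(W.shape[:2],bool);m[v0-r:v0+r,u0-r:u0+r]=1
    m&=(W[...,2]>zlo)&(W[...,2]<zhi)&(f['depth']>0);p=W[m]
    v,u=np.nonzero(m);(c,rad)=cv2.minEnclosingCircle(np.c_[u,v].astype(np.float32))
    print(m.sum(),'med',np.median(p,0).round(4),'min',p.min(0).round(4),'max',p.max(0).round(4),'circ px',c,rad);return c
c=stat(W,T,335,236,25,.085,.12);print(ray(T,*c,.097))
stat(WS,S,320,165,20,.085,.12)
stat(WS,S,320,175,30,.03,.12)
c=stat(W,T,200,200,32,.016,.04);print('boss',ray(T,*c,.024))
c=stat(W,T,200,200,32,.005,.04);print('flange',ray(T,*c,.008))
stat(WS,S,237,243,32,.016,.04)
c=stat(W,T,200,200,14,-.01,.016);print('pocket?',ray(T,*c,.008))
stat(W,T,323,191,20,.015,.12)
print('rail',W[165:185,260].round(3).tolist()[::2])
a=cv2.resize(T['pixels'][160:270,165:365],None,fx=4,fy=4,interpolation=cv2.INTER_CUBIC)
b=cv2.resize(S['pixels'][140:280,200:345],None,fx=4,fy=4,interpolation=cv2.INTER_CUBIC)
a=cv2.convertScaleAbs(a,alpha=1.5)
cv2.imwrite('pics/cropt.png',a[:,:,::-1]);cv2.imwrite('pics/crops.png',b[:,:,::-1])
f=ctrl.camera('wrist');print(f['fx'],f['cx'],f['cy'],np.round(f['hand_eye'],4).tolist())
```

```text
484 med [ 0.4645 -0.0513  0.0966] min [ 0.4412 -0.0763  0.085 ] max [ 0.488  -0.0287  0.1007] circ px (334.9095764160156, 235.97340393066406) 12.463595390319824
[ 0.46449309 -0.05119298  0.097     ]
225 med [ 0.4619 -0.044   0.0944] min [ 0.4408 -0.0728  0.085 ] max [ 0.4877 -0.0268  0.0982] circ px (321.5, 161.0) 9.962529182434082
845 med [ 0.4668 -0.0463  0.0548] min [ 0.4397 -0.2155  0.03  ] max [ 0.6055 -0.0255  0.0982] circ px (319.0254211425781, 160.0) 32.67233657836914
614 med [0.5345 0.2225 0.0239] min [0.4974 0.1853 0.0161] max [0.576  0.2601 0.0289] circ px (200.28082275390625, 198.0890350341797) 20.172761917114258
boss [0.53769656 0.21886791 0.024     ]
1782 med [0.5333 0.2222 0.0097] min [0.4779 0.1712 0.005 ] max [0.5856 0.2745 0.0289] circ px (199.75, 202.0500030517578) 25.49646759033203
flange [0.53083142 0.22113795 0.008     ]
510 med [0.5319 0.228  0.0222] min [0.496 0.186 0.016] max [0.5705 0.3246 0.0262] circ px (228.5, 253.5) 29.908292770385742
416 med [0.5354 0.2232 0.0082] min [0.5063 0.1917 0.0035] max [0.5667 0.2522 0.0156] circ px (199.5, 199.5) 19.091981887817383
pocket? [0.53631116 0.22191391 0.008     ]
418 med [ 0.5584 -0.0396  0.0326] min [ 0.5356 -0.0636  0.0153] max [ 0.5822 -0.0172  0.0381] circ px (322.8284606933594, 191.6897735595703) 11.654881477355957
rail [[0.617, 0.094, 0.001], [0.613, 0.094, -0.0], [0.609, 0.093, -0.0], [0.609, 0.092, -0.027], [0.604, 0.092, -0.025], [0.599, 0.092, -0.024], [0.595, 0.092, -0.027], [0.586, 0.093, 0.0], [0.582, 0.093, 0.001], [0.577, 0.093, 0.002]]
289.68227737138193 253.60948327750376 186.65908755470116 [[-0.0013, -0.9466, -0.3223, 0.0822], [1.0, -0.001, -0.0012, -0.0015], [0.0008, -0.3223, 0.9466, -0.117], [0.0, 0.0, 0.0, 1.0]]
```

View pics/cropt.png

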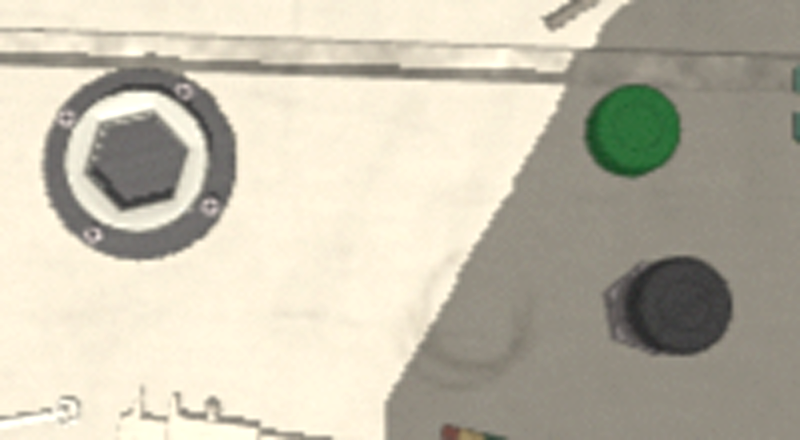

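The top view and crop show these candidates:
- **Vessel:** black cap with a steel foot showing at (335,236). The green caps at (323,191) and (321,58) are look-alikes.
- **Holder:** dark flange with an aluminium boss at (200,200). The turquoise one at (195,130) is a look-alike.

The crop confirms the black cap and the grey holder. I'm now moving the wrist camera to look at the vessel's foot.

Emit:
servo_tool:
  motion:
    - [[19,-12.3,0,0,-1],[19,-12.3,0,0,-1],[19,-12.3,0,0,-1],[19,-12.3,0,0,-1],[19,-12.3,0,0,-1]]

```text
time_s: 0.65
eef_pos: [0.3367, -0.3546, 0.256]
eef_rot: [-0.001, 0.984, 0.177, 0.0]
wrist_force: [0.4, -0.6, -0.4]
opening: 0.997
grasp_force: 0.0
```

Emit:
servo_tool:
  motion:
    - [[19,-12.3,0,0,-1],[19,-12.3,0,0,-1],[19,-12.3,0,0,-1],[19,-12.3,0,0,-1],[19,-12.3,0,0,-1]]

```text
time_s: 1.15
eef_pos: [0.472, -0.1733, 0.2562]
eef_rot: [-0.0, 0.984, 0.178, 0.0]
wrist_force: [-0.3, -1.2, 0.5]
opening: 0.996
grasp_force: 0.0
```

Emit:
servo_tool:
  motion:
    - [[19,-12.3,0,0,-1],[19,-12.3,0,0,-1],[19,-12.3,0,0,-1],[19,-12.3,0,0,-1],[19,-12.3,5,0,-1]]

```text
time_s: 1.65
eef_pos: [0.6101, 0.0053, 0.2181]
eef_rot: [0.002, 0.984, 0.178, 0.007]
wrist_force: [-0.1, 0.1, -0.8]
opening: 0.997
grasp_force: 0.0
```

```bash
cat >> h.py <<'E'
from scipy.spatial.transform import Rotation as Ro
def wrist():
    ctrl.camera('wrist');ctrl.camera('wrist')
    o=ctrl.get_obs();f=ctrl.camera('wrist')
    T=np.eye(4);T[:3,:3]=Ro.from_quat(o['eef_rot'],scalar_first=True).as_matrix();T[:3,3]=o['eef_pos']
    M=T@np.array(f['hand_eye']);f['R']=M[:3,:3].T;f['t']=-M[:3,:3].T@M[:3,3];f['T']=T
    f['cam']=M[:3,3];f['ob']=o;return f
def proj(f,X):
    c=np.array(f['R'])@np.array(X)+np.array(f['t']);return f['fx']*c[0]/c[2]+f['cx'],f['fy']*c[1]/c[2]+f['cy']
E
python3 - <<'E'
from h import *
import pickle
f=wrist();pickle.dump(f,open('w1.pkl','wb'));save('w1',f);print(f['T'].round(4).tolist(),f['cam'])
W=world(f);z=W[...,2]
near=(np.hypot(W[...,0]-.465,W[...,1]+.049)<.045)&(f['depth']>0)
for a,b in((.09,.11),(.066,.09),(.025,.055),(.003,.018)):
    m=near&(z>a)&(z<b);p=W[m];v,u=np.nonzero(m);print(a,b,m.sum(),np.median(p,0).round(4),p.min(0).round(4),p.max(0).round(4),u.min(),u.max(),v.min(),v.max())
u,v=map(int,proj(f,[.465,-.049,.05]));print(u,v)
c=f['pixels'][max(0,v-75):v+75,max(0,u-100):u+100]
c=cv2.convertScaleAbs(cv2.resize(c,None,fx=4,fy=4,interpolation=cv2.INTER_CUBIC),alpha=1.8)
cv2.imwrite('pics/w1c.png',c[:,:,::-1]);print(max(0,u-100),max(0,v-75))
E
```

```text
[[0.9363, 0.3511, -0.01, 0.602], [0.3511, -0.9363, 0.0026, 0.0061], [-0.0085, -0.006, -0.9999, 0.2054], [0.0, 0.0, 0.0, 1.0]] [0.67962996 0.03598635 0.32174298]
0.09 0.11 1249 [ 0.471  -0.0478  0.0957] [ 0.4477 -0.075   0.09  ] [ 0.4881 -0.0274  0.0986] 238 284 308 342
0.066 0.09 712 [ 0.4841 -0.042   0.0787] [ 0.4547 -0.0734  0.0661] [ 0.4888 -0.0269  0.09  ] 238 285 292 327
0.025 0.055 567 [ 0.482  -0.0431  0.0408] [ 0.4572 -0.0703  0.025 ] [ 0.4864 -0.0296  0.055 ] 242 279 271 300
0.003 0.018 257 [ 0.4826 -0.0429  0.011 ] [ 0.4481 -0.0703  0.003 ] [ 0.4889 -0.0274  0.0179] 242 279 258 284
259 298
159 223
```

View pics/w1c.png

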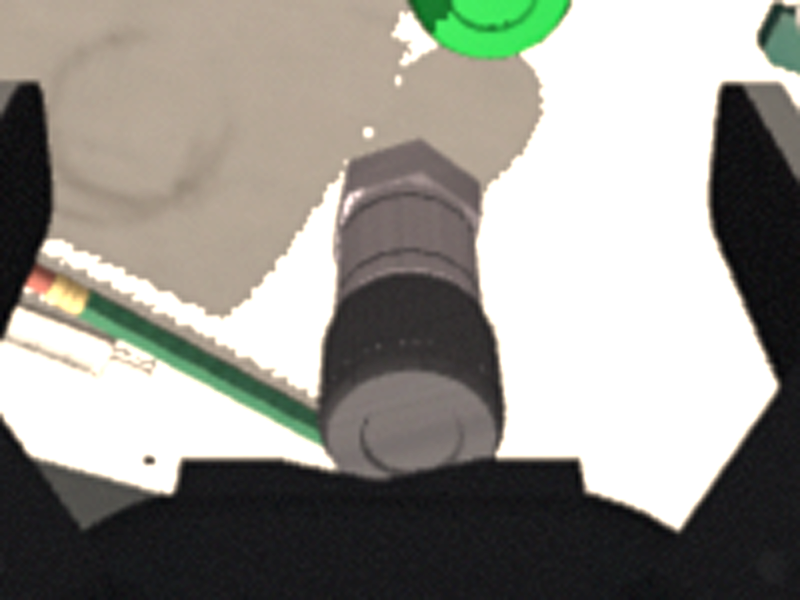

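Run:
```python
from h import *
import pickle
f=pickle.load(open('w1.pkl','rb'))
g=lambda u,v,z:ray(f,159+(u-1.5)/4,223+(v-1.5)/4,z)
A,B,C=[g(u,v,0.)[:2] for u,v in((347,163),(419,139),(481,184))]
print(A,B,C)
for P,Q in((A,B),(B,C)):
    d=Q-P;a=np.degrees(np.arctan2(d[1],d[0]));print('edge len',np.hypot(*d),'normal yaw mod60',(a+90)%60)
# centre from hex: B + inward normals
e1=(A-B)/np.hypot(*(A-B));e2=(C-B)/np.hypot(*(C-B));print('angle',np.degrees(np.arccos(e1@e2)),'centre',B+(e1+e2)/np.hypot(*(e1+e2))*.02517)
# cap lower-edge & disc: side tangents at cap widest: left 322@400, right 503@400
print('cap disc centre',[g((325+500)/2,v,.097) for v in(422,424)])
# depth foot face fit
W=world(f);z=W[...,2];m=(z>.004)&(z<.015)&(np.hypot(W[...,0]-.465,W[...,1]+.049)<.027);p=W[m][:,:2]
fit=None
def cost(x):
    ang=np.radians(x[2]+60*np.arange(6));d=(p-x[:2])@np.c_[np.cos(ang),np.sin(ang)].T
    return d.max(1)-.0218
from scipy.optimize import least_squares
for y in(0,20,40):
    r=least_squares(cost,[.465,-.049,y],x_scale=[.01,.01,10],loss='soft_l1',f_scale=.001);print(m.sum(),r.x.round(4),r.cost)
mc=(z>.066)&(z<.09)&(np.hypot(W[...,0]-.465,W[...,1]+.049)<.03);p2=W[mc][:,:2]
r=least_squares(lambda x:np.hypot(*(p2-x).T)-.024,[.465,-.049],loss='soft_l1',f_scale=.001);print('cap circ',r.x)
print('pos',f['ob']['eef_pos'],'tool yaw',np.degrees(np.arctan2(f['T'][1,0],f['T'][0,0])))
```

```text
[ 0.47083505 -0.02823238] [ 0.48750973 -0.04681821] [ 0.47880062 -0.07186166]
edge len 0.024969542604881725 normal yaw mod60 41.897541054412585
edge len 0.026514579586685315 normal yaw mod60 40.82436808453939
angle 118.9268270301268 centre [ 0.46283292 -0.05177643]
cap disc centre [array([ 0.46907605, -0.04961127,  0.097     ]), array([ 0.46848442, -0.04983846,  0.097     ])]
179 [  0.4639  -0.0512 -19.4678] 9.946167226913558e-06
179 [ 0.4639 -0.0512 40.5322] 9.94616722691356e-06
179 [ 0.4639 -0.0512 40.5322] 9.946167226913545e-06
cap circ [ 0.4636413  -0.05137871]
pos [0.60197663 0.00605509 0.20541869] tool yaw 20.55543568250125
```

Emit:
servo_tool:
  motion:
    - [[-5,0.1,0,0,-1],[-10,0.3,0,0,-1],[-15,0.4,0,0,-1],[-15,0.4,2,0,-1],[-15,0.4,3,0,-1]]

```text
time_s: 2.3
eef_pos: [0.4642, -0.0549, 0.1831]
eef_rot: [0.001, 0.985, 0.175, 0.001]
wrist_force: [0.4, 0.3, -0.2]
opening: 1.001
grasp_force: 0.0
```

Emit:
servo_tool:
  motion:
    - [[0,0,0,0,-1]]

```text
time_s: 2.4
eef_pos: [0.4646, -0.054, 0.1819]
eef_rot: [-0.0, 0.984, 0.176, -0.0]
wrist_force: [-0.5, 0.4, 0.1]
opening: 0.997
grasp_force: 0.0
```

```bash
cat > d.py <<'E'
import sys
from h import *
x,y=map(float,sys.argv[1:3]);o=ctrl.get_obs();R=Ro.from_quat(o['eef_rot'],scalar_first=True).as_matrix();p=np.array(o['eef_pos'])
print('t',o['time_s'],'p',p.round(4),'yaw',np.degrees(np.arctan2(R[1,0],R[0,0])).round(2),'zaxis',R[:,2].round(4),'q6',round(o['q'][5],2))
d=R.T@(np.array([x,y,p[2]])-p);print('tool shift cm',(d*100).round(2),'wf',np.round(o['wrist_force'],1),'tq',np.round(o['torque'],2))
E
python3 d.py .4638 -.0513
```

```text
t 2.4 p [ 0.4646 -0.054   0.1819] yaw 20.25 zaxis [-7.e-04  2.e-04 -1.e+00] q6 0.85
tool shift cm [ 0.02 -0.29  0.  ] wf [-0.5  0.4  0.1] tq [0.08 0.02 0.04]
```

Emit:
servo_tool:
  motion:
    - [[0,-0.3,3,0,-1],[0,-0.3,6,0,-1],[0,-0.3,8,0,-1],[0,-0.3,8,0,-1]]

```text
time_s: 2.8
eef_pos: [0.4629, -0.05, 0.1]
eef_rot: [-0.001, 0.984, 0.177, -0.002]
wrist_force: [-0.3, 0.2, 0.5]
opening: 1.001
grasp_force: 0.0
```

```bash
python3 d.py .4638 -.0513
```

```text
t 2.8 p [ 0.4629 -0.05    0.1   ] yaw 20.36 zaxis [-0.0049  0.0018 -1.    ] q6 0.85
tool shift cm [ 0.04  0.15 -0.  ] wf [-0.3  0.2  0.5] tq [0.01 0.01 0.  ]
```

Emit:
servo_tool:
  motion:
    - [[0,0.1,1.6,0,-1],[0,0.1,1.6,0,-1],[0,0.1,1.6,0,1],[0,0.1,1.6,0,1],[0,0.1,1.6,0,1]]

```text
time_s: 3.3
eef_pos: [0.4654, -0.0521, 0.0874]
eef_rot: [0.001, 0.984, 0.177, 0.001]
wrist_force: [1.3, -2.7, 3.8]
opening: 0.544
grasp_force: 60.7
```

Emit:
servo_tool:
  motion:
    - [[0,0,0,0,1],[0,0,0,0,1],[0,0,0,0,1],[0,0,0,0,1],[0,0,0,0,1]]

```text
time_s: 3.8
eef_pos: [0.4655, -0.0522, 0.0874]
eef_rot: [0.001, 0.984, 0.176, 0.001]
wrist_force: [-0.5, -1.6, 6.5]
opening: 0.542
grasp_force: 60.9
```

```bash
python3 d.py .4638 -.0513
```

```text
t 3.8 p [ 0.4655 -0.0522  0.0874] yaw 20.33 zaxis [ 0.0025 -0.0012 -1.    ] q6 0.85
tool shift cm [-0.12 -0.14 -0.  ] wf [-0.5 -1.6  6.5] tq [-0.09  0.07 -0.03]
```

Emit:
servo_tool:
  motion:
    - [[0,0,-2,0,1],[0,0,-5,0,1],[0,0,-7,0,1],[0,0,-7,0,1],[0,0,-7,0,1]]

```text
time_s: 4.3
eef_pos: [0.4634, -0.0512, 0.155]
eef_rot: [-0.0, 0.984, 0.176, -0.001]
wrist_force: [-0.0, -0.1, -7.6]
opening: 0.546
grasp_force: 64.0
```

Emit:
servo_tool:
  motion:
    - [[1.2,-4.5,0,0,1],[2.4,-9,0,0,1],[3.6,-13.5,0,0,1],[5,-18,0,0,1],[6,-22,0,0,1]]

```text
time_s: 4.8
eef_pos: [0.4421, 0.1774, 0.1538]
eef_rot: [-0.0, 0.984, 0.177, -0.002]
wrist_force: [1.2, -0.2, -7.7]
opening: 0.541
grasp_force: 64.7
```

Emit:
servo_tool:
  motion:
    - [[0,-1,0,0,1],[0,-1,0,0,1],[0,-1,0,0,1]]

```text
time_s: 5.1
eef_pos: [0.4395, 0.1844, 0.1544]
eef_rot: [0.0, 0.984, 0.177, -0.002]
wrist_force: [0.2, -0.7, -7.3]
opening: 0.545
grasp_force: 65.1
```

Run:
```python
from h import *
import pickle
f=wrist();t=ctrl.camera('top');pickle.dump((f,t),open('w2.pkl','wb'))
print(f['T'].round(4).tolist(),f['cam'].round(3),f['ob']['wrist_force'])
c=f['pixels'];u,v=map(int,proj(f,[.536,.222,.024]));print(u,v)
W=world(f);z=W[...,2];n=np.hypot(W[...,0]-.536,W[...,1]-.222)
m=(z>.021)&(z<.027)&(n<.05);p=W[m];vv,uu=np.nonzero(m)
print('boss z',np.median(p,0),p.min(0),p.max(0),m.sum()); m=(z<.012)&(z>.004)&(n<.02);print('floor',np.median(W[m],0),m.sum())
y0,x0=max(0,v-75),max(0,u-100)
d=cv2.resize(c[y0:y0+150,x0:x0+200],None,fx=4,fy=4,interpolation=cv2.INTER_CUBIC);cv2.imwrite('pics/w2c.png',d[:,:,::-1]);print(x0,y0)
```

```text
[[0.9382, 0.3462, -0.0014, 0.4404], [0.3462, -0.9382, -0.0006, 0.1838], [-0.0015, 0.0001, -1.0, 0.1552], [0.0, 0.0, 0.0, 1.0]] [0.517 0.214 0.272] [ 0.46305055 -0.42014243 -6.78681953]
252 60
boss z [0.53764878 0.22545144 0.02318255] [0.49590548 0.18612018 0.02100463] [0.5716669  0.26183544 0.02577894] 4320
floor [0.53654072 0.22220704 0.00740728] 1920
152 0
```

View pics/w2c.png

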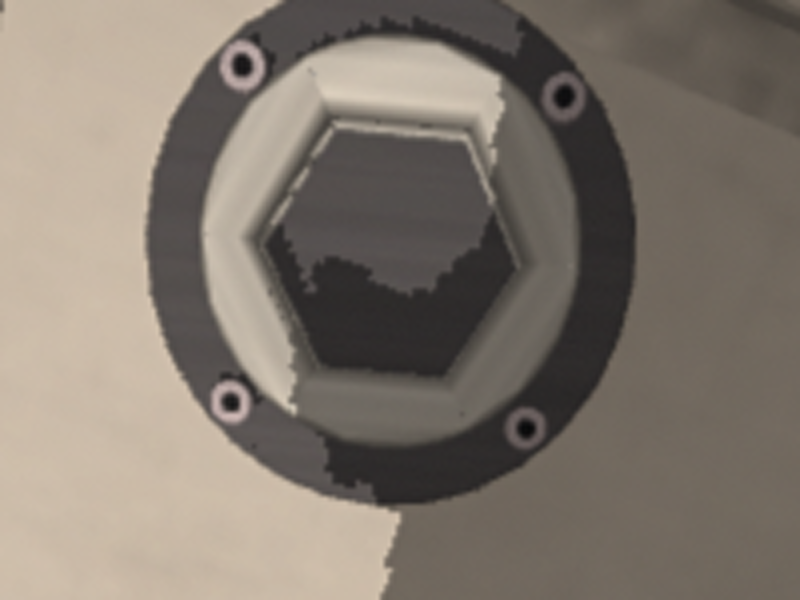

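Run:
```python
from h import *
import pickle
from scipy.optimize import least_squares
f,t=pickle.load(open('w2.pkl','rb'))
g=lambda u,v,z:ray(f,152+(u-1.5)/4,(v-1.5)/4,z)[:2]
cs=[(333,125),(470,138),(522,263),(447,378),(318,370),(265,238)]
for z in(.008,.021):
    P=np.array([g(*c,z) for c in cs]);E=np.roll(P,-1,0)-P
    print(z,P.mean(0),'norm yaws',((np.degrees(np.arctan2(E[:,1],E[:,0]))+90)%60).round(1),'AF',(np.hypot(*E.T)*1.732*1e3).round(1))
for z,c,r in((.024,[(203,235),(578,250),(400,38),(390,443)],.038),(.008,[(147,235),(635,235),(385,505)],.052)):
    P=np.array([g(*k,z) for k in c]);s=least_squares(lambda x:np.hypot(*(P-x).T)-r,[.536,.222]);print('circle',z,s.x,(s.fun*1e3).round(1))
W=world(f);z=W[...,2];m=(z>.004)&(z<.010)&(np.hypot(W[...,0]-.5365,W[...,1]-.222)<.03);p=W[m][:,:2];h=cv2.convexHull((p*1e4).astype(np.float32));print('floor area centroid',p.mean(0))
# flange by depth
m=(z>.004)&(z<.012);k=np.hypot(W[...,0]-.5365,W[...,1]-.222);
# vessel foot seen by the wrist camera
ins=f['pixels'][200:384,150:350];d=f['depth']
m=(z<.12)&(z>.06)&(np.hypot(W[...,0]-.44,W[...,1]-.184)<.04)&(d>0)
for a,b in((.067,.075),(.075,.084)):
    q=W[m&(z>a)&(z<b)];print(len(q),q.min(0) if len(q) else '',q.max(0) if len(q) else '')
o=cv2.resize(ins,None,fx=3,fy=3,interpolation=cv2.INTER_CUBIC);cv2.imwrite('pics/w2v.png',cv2.convertScaleAbs(o,alpha=1.6)[:,:,::-1])
```

```text
0.008 [0.53417518 0.22364264] norm yaws [15.3 15.9 16.2 16.8 11.8 15.4] AF [48.5 45.4 48.2 48.5 49.  44.6]
0.021 [0.53334176 0.22315521] norm yaws [15.3 15.9 16.2 16.8 11.8 15.4] AF [46.1 43.1 45.8 46.2 46.6 42.4]
circle 0.024 [0.53359415 0.22363537] [-1.1 -1.  -1.2 -1.3]
circle 0.008 [0.53399588 0.22389886] [-0.8 -0.8 -0.1]
floor area centroid [0.53443269 0.22421858]
149 [0.4477405  0.16556251 0.06714281] [0.46363082 0.20770614 0.07490314]
220 [0.44768201 0.16505771 0.07500917] [0.46345219 0.2078585  0.08390314]
```

View pics/w2v.png

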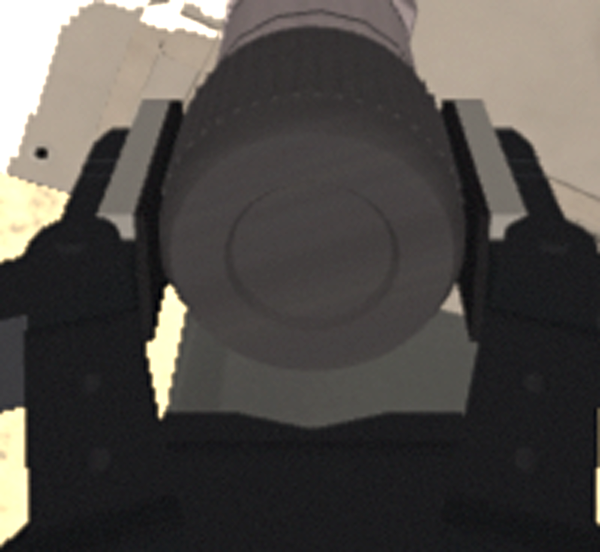

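```bash
cat > foot.py <<'E'
from h import *
from scipy.optimize import least_squares
def foot(f,zb,c0,yaw0):
    W=world(f);z=W[...,2];R=np.hypot(W[...,0]-c0[0],W[...,1]-c0[1])
    p=W[(z>zb+.003)&(z<zb+.015)&(R<.03)&(f['depth']>0)][:,:2]
    def cost(x):
        a=np.radians(x[2]+60*np.arange(6));return ((p-x[:2])@np.c_[np.cos(a),np.sin(a)].T).max(1)-.0218
    r=least_squares(cost,[*c0,yaw0],x_scale=[.01,.01,10],loss='soft_l1',f_scale=.001)
    q=W[(z>zb+.066)&(z<zb+.088)&(R<.03)&(f['depth']>0)][:,:2]
    s=least_squares(lambda x:np.hypot(*(q-x).T)-.024,c0,loss='soft_l1',f_scale=.001)
    return len(p),r.x,s.x,r.cost
E
python3 - <<'E'
from foot import *
import pickle
f,t=pickle.load(open('w2.pkl','rb'))
W=world(f);z=W[...,2]
k=(np.hypot(W[...,0]-.44,W[...,1]-.184)<.03)&(z>.04);print('minz',np.percentile(z[k],[0,1,5]))
for y in(20,40):
    n,x,s,c=foot(f,.068,[.4395,.184],y);T=f['T']
    print(n,x.round(4),s.round(4),c)
    for q in(x[:2],s): print('tool offs mm',(T[:3,:3].T@(np.array([*q,T[2,3]])-T[:3,3])*1e3).round(2))
E
python3 d.py .5338 .2237
```

```text
minz [0.06714281 0.07902122 0.10628414]
284 [ 0.4387  0.1843 39.2076] [0.4388 0.1848] 3.484617807089365e-06
tool offs mm [-1.46 -1.07  0.  ]
tool offs mm [-1.18 -1.43  0.  ]
284 [ 0.4387  0.1843 39.2076] [0.4388 0.1848] 3.48461780708938e-06
tool offs mm [-1.46 -1.07  0.  ]
tool offs mm [-1.18 -1.43  0.  ]
t 5.3 p [0.4408 0.1838 0.1557] yaw 20.22 zaxis [-5.e-04 -3.e-04 -1.e+00] q6 1.36
tool shift cm [ 1.01e+01 -5.30e-01 -1.00e-02] wf [ 0.5 -0.2 -7.3] tq [ 0.   -0.    0.02]
```

Emit:
servo_tool:
  motion:
    - [[0.4,-1.1,0,8,1],[0.8,-2.2,0,16,1],[1.2,-3.3,0,24.2,1],[1.2,-3.3,0,24.2,1],[1.2,-3.3,0,24.2,1]]

```text
time_s: 5.8
eef_pos: [0.4406, 0.2194, 0.156]
eef_rot: [0.0, 0.999, -0.032, -0.0]
wrist_force: [-0.4, 0.5, -7.2]
opening: 0.54
grasp_force: 65.1
```

```bash
python3 - <<'E'
from foot import *
import pickle
f=wrist();pickle.dump(f,open('w3.pkl','wb'));T=f['T'];print(T.round(4).tolist())
for y in(15,):
    n,x,s,c=foot(f,.068,list(T[:2,3]),y);print(n,x.round(4),s.round(4),c)
# boss-top ring by depth, edge circle by contour of z>.016 near holder
W=world(f);z=W[...,2];m=((z>.016)&(z<.03)&(np.hypot(W[...,0]-.534,W[...,1]-.2237)<.045)).astype(np.uint8)
c=max(cv2.findContours(m,cv2.RETR_EXTERNAL,cv2.CHAIN_APPROX_NONE)[0],key=len)[:,0]
P=np.array([ray(f,u,v,.024)[:2] for u,v in c if 2<v<380])
r=least_squares(lambda x:np.hypot(*(P-x[:2]).T)-x[2],[.534,.224,.038],loss='soft_l1',f_scale=.0005);print('boss',r.x.round(4))
m=((z<.0125)&(np.hypot(W[...,0]-.534,W[...,1]-.2237)<.03)).astype(np.uint8)
c=max(cv2.findContours(m,cv2.RETR_EXTERNAL,cv2.CHAIN_APPROX_NONE)[0],key=cv2.contourArea)[:,0]
P=np.array([ray(f,u,v,.010)[:2] for u,v in c])
def cost(x):
    a=np.radians(x[2]+60*np.arange(6));return ((P-x[:2])@np.c_[np.cos(a),np.sin(a)].T).max(1)-x[3]
r=least_squares(cost,[.534,.224,15,.0233],x_scale=[.01,.01,10,.01],loss='soft_l1',f_scale=.0005);print('hex',r.x.round(4),r.cost,len(P))
d=f['pixels'][0:150,150:350];cv2.imwrite('pics/w3c.png',cv2.resize(d,None,fx=4,fy=4)[:,:,::-1])
E
python3 d.py .5338 .2237
```

```text
[[0.9978, -0.066, -0.0002, 0.4406], [-0.066, -0.9978, -0.0003, 0.2193], [-0.0001, 0.0003, -1.0, 0.156], [0.0, 0.0, 0.0, 1.0]]
277 [ 0.4386  0.22   15.0298] [0.4389 0.2204] 3.1778265133740453e-06
boss [0.5337 0.2239 0.0372]
hex [ 0.5339  0.224  15.1912  0.0232] 4.616840097307337e-06 178
t 5.95 p [0.4406 0.2193 0.156 ] yaw -3.82 zaxis [-1.e-04 -2.e-04 -1.e+00] q6 1.86
tool shift cm [ 9.27 -1.06 -0.  ] wf [-0.2  0.3 -7.2] tq [0.   0.   0.05]
```

Emit:
servo_tool:
  motion:
    - [[4,-0.5,0,0,1],[8,-1,0,0,1],[9.5,-1,0,0,1],[9.5,-1,0,0,1],[9.5,-1,3,0,1]]

```text
time_s: 6.45
eef_pos: [0.5394, 0.2238, 0.1297]
eef_rot: [-0.001, 0.999, -0.034, 0.004]
wrist_force: [1.9, -0.9, -6.3]
opening: 0.545
grasp_force: 65.4
```

Emit:
servo_tool:
  motion:
    - [[0,0,0,0,1],[0,0,0,0,1]]

```text
time_s: 6.65
eef_pos: [0.5343, 0.2232, 0.1252]
eef_rot: [0.0, 0.999, -0.034, -0.002]
wrist_force: [0.7, 1.0, -5.5]
opening: 0.54
grasp_force: 65.1
```

```bash
python3 d.py .5357 .2231
```

```text
t 6.65 p [0.5343 0.2232 0.1252] yaw -3.85 zaxis [-3.5e-03 -6.0e-04 -1.0e+00] q6 1.83
tool shift cm [ 0.14  0.   -0.  ] wf [ 0.7  1.  -5.5] tq [-0.01 -0.04  0.01]
```

Emit:
servo_tool:
  motion:
    - [[0,0,0.4,0,1],[0,0,0.8,0,1],[0,0,0.8,0,1],[0,0,0.8,0,1],[0,0,0.8,0,1]]

```text
time_s: 7.15
eef_pos: [0.5361, 0.2237, 0.1184]
eef_rot: [-0.0, 0.999, -0.034, 0.0]
wrist_force: [0.3, 0.2, -6.6]
opening: 0.541
grasp_force: 65.1
```

```bash
python3 d.py .5357 .2231
```

```text
t 7.15 p [0.5361 0.2237 0.1184] yaw -3.86 zaxis [ 6.e-04  1.e-04 -1.e+00] q6 1.83
tool shift cm [-0.04  0.06 -0.  ] wf [ 0.3  0.2 -6.6] tq [-0.02 -0.05  0.05]
```

Emit:
servo_tool:
  motion:
    - [[-0.04,0.06,0.3,0,1],[-0.04,0.06,0.6,0,1],[-0.04,0.06,0.9,0,1],[-0.04,0.06,1.2,0,1],[-0.04,0.06,1.2,0,1]]

```text
time_s: 7.65
eef_pos: [0.535, 0.2229, 0.1053]
eef_rot: [0.0, 0.999, -0.034, -0.001]
wrist_force: [-0.3, 0.5, -6.8]
opening: 0.541
grasp_force: 65.1
```

```bash
python3 d.py .5357 .2231
```

```text
t 7.65 p [0.535  0.2229 0.1053] yaw -3.87 zaxis [-1.3e-03 -3.0e-04 -1.0e+00] q6 1.83
tool shift cm [ 0.07 -0.02 -0.  ] wf [-0.3  0.5 -6.8] tq [ 0.02  0.01 -0.01]
```

Foot is now at about 18 mm, inside the mouth (24 mm) with no contact. I'll go down the last 10 mm.

Emit:
servo_tool:
  motion:
    - [[0.04,0,0.3,0,1],[0.04,0,0.6,0,1],[0.04,0,0.85,0,1],[0.04,0,0.95,0,1],[0.04,0,0.95,0,1]]

```text
time_s: 8.15
eef_pos: [0.5357, 0.223, 0.0963]
eef_rot: [0.0, 0.999, -0.034, -0.0]
wrist_force: [-0.3, 0.6, -6.6]
opening: 0.546
grasp_force: 65.1
```

```bash
python3 d.py .5357 .2231
```

```text
t 8.15 p [0.5357 0.223  0.0963] yaw -3.87 zaxis [-5.e-04 -1.e-04 -1.e+00] q6 1.83
tool shift cm [-0.   -0.01 -0.  ] wf [-0.3  0.6 -6.6] tq [-0.03  0.01  0.01]
```

Emit:
servo_tool:
  motion:
    - [[0,0,0.1,0,1],[0,0,0.15,0,1],[0,0,0.15,0,1]]

```text
time_s: 8.45
eef_pos: [0.5363, 0.2231, 0.0958]
eef_rot: [-0.0, 0.999, -0.034, 0.001]
wrist_force: [-0.9, -1.3, -2.0]
opening: 0.543
grasp_force: 65.5
```

Emit:
servo_tool:
  motion:
    - [[0,0,0.1,0,1],[0,0,0.1,0,1],[0,0,0.1,0,1]]

```text
time_s: 8.75
eef_pos: [0.5368, 0.223, 0.0956]
eef_rot: [-0.0, 0.999, -0.034, 0.001]
wrist_force: [-2.9, -1.8, 5.0]
opening: 0.543
grasp_force: 66.5
```

```bash
python3 d.py .5357 .2231
```

```text
t 8.75 p [0.5368 0.223  0.0956] yaw -3.87 zaxis [ 2.1e-03  1.0e-04 -1.0e+00] q6 1.83
tool shift cm [-0.11  0.   -0.  ] wf [-2.9 -1.8  5. ] tq [-0.36  0.49 -0.04]
```

Emit:
servo_tool:
  motion:
    - [[0,0,-0.05,-7,1],[0,-0.03,-0.1,-14,1],[-0.01,-0.04,-0.1,-21,1],[-0.02,-0.06,-0.1,-28,1],[-0.02,-0.07,-0.1,-35,1]]

```text
time_s: 9.25
eef_pos: [0.537, 0.224, 0.097]
eef_rot: [0.0, 0.963, 0.271, 0.001]
wrist_force: [-2.8, -2.0, 6.8]
opening: 0.546
grasp_force: 66.3
```

```bash
python3 d.py .5357 .2231
```

```text
t 9.25 p [0.537 0.224 0.097] yaw 31.42 zaxis [ 2.9e-03  6.0e-04 -1.0e+00] q6 1.21
tool shift cm [-0.16  0.01 -0.  ] wf [-2.8 -2.   6.8] tq [-0.16  0.44 -0.06]
```

Emit:
servo_tool:
  motion:
    - [[0,0,-0.05,-7,1],[0,-0.03,-0.1,-14,1],[-0.01,-0.04,-0.1,-21,1],[-0.02,-0.06,-0.15,-28,1],[-0.02,-0.07,-0.15,-36,1]]

```text
time_s: 9.75
eef_pos: [0.5363, 0.2242, 0.098]
eef_rot: [0.001, 0.832, 0.555, 0.001]
wrist_force: [-1.6, -2.2, 3.4]
opening: 0.543
grasp_force: 66.2
```

Emit:
servo_tool:
  motion:
    - [[0,0,0,0,1],[0,0,0,0,1]]

```text
time_s: 9.95
eef_pos: [0.5363, 0.2242, 0.0977]
eef_rot: [0.001, 0.834, 0.551, 0.001]
wrist_force: [-0.2, -2.4, 5.1]
opening: 0.548
grasp_force: 66.1
```

```bash
python3 d.py .5357 .2231
```

```text
t 9.95 p [0.5363 0.2242 0.0977] yaw 66.92 zaxis [ 2.4e-03  1.0e-04 -1.0e+00] q6 0.6
tool shift cm [-0.12 -0.01 -0.  ] wf [-0.2 -2.4  5.1] tq [-0.41  0.05  0.03]
```

Emit:
servo_tool:
  motion:
    - [[0,0,-0.2,0,1],[0,0,-0.4,0,1],[0,0,-0.6,0,1],[0,0,-0.6,0,1]]

```text
time_s: 10.35
eef_pos: [0.5352, 0.2243, 0.1026]
eef_rot: [-0.0, 0.833, 0.553, 0.0]
wrist_force: [0.4, -0.9, -0.9]
opening: 0.548
grasp_force: 66.0
```

```bash
python3 d.py .5357 .2231
```

```text
t 10.35 p [0.5352 0.2243 0.1026] yaw 67.1 zaxis [ 0.e+00  1.e-04 -1.e+00] q6 0.59
tool shift cm [-0.09  0.09 -0.  ] wf [ 0.4 -0.9 -0.9] tq [-0.27 -0.07  0.02]
```

Emit:
servo_tool:
  motion:
    - [[0,0,-0.6,0,1],[0,0,-1.2,0,1],[0,0,-2,0,1],[0,0,-3,0,1],[0,0,-3,0,1]]

```text
time_s: 10.85
eef_pos: [0.5365, 0.2246, 0.1348]
eef_rot: [0.001, 0.833, 0.553, 0.002]
wrist_force: [0.2, 0.1, -0.8]
opening: 0.546
grasp_force: 65.9
```

Emit:
servo_tool:
  motion:
    - [[0,0,0,0,1],[0,0,0,0,1],[0,0,0,0,1]]

```text
time_s: 11.15
eef_pos: [0.5348, 0.2242, 0.1321]
eef_rot: [-0.0, 0.833, 0.553, -0.0]
wrist_force: [-0.6, 0.1, -1.9]
opening: 0.543
grasp_force: 65.9
```

```bash
python3 d.py .5357 .2231
python3 - <<'E'
from h import *
s=ctrl.camera('side');save('side2',s);w=wrist();save('w4',w)
u,v=map(int,proj(s,[.535,.224,.07]));print(u,v)
c=cv2.resize(s['pixels'][v-50:v+50,u-50:u+50],None,fx=5,fy=5,interpolation=cv2.INTER_CUBIC)
cv2.imwrite('pics/s2c.png',c[:,:,::-1])
W=world(w);z=W[...,2];n=np.hypot(W[...,0]-.534,W[...,1]-.224)
m=(n<.03)&(z>.075)&(z<.096);print('rim/disc',m.sum(),W[m].min(0) if m.any() else'',W[m].max(0) if m.any() else'')
W=world(s);z=W[...,2];n=np.hypot(W[...,0]-.534,W[...,1]-.224)
for a,b in((.03,.065),(.07,.098),(.10,.15)):
    m=(n<.035)&(z>a)&(z<b);p=W[m];print(a,b,m.sum(),p.min(0).round(4),p.max(0).round(4),p.mean(0).round(4))
E
```

```text
t 11.15 p [0.5348 0.2242 0.1321] yaw 67.13 zaxis [-9.e-04 -1.e-04 -1.e+00] q6 0.59
tool shift cm [-0.06  0.12 -0.  ] wf [-0.6  0.1 -1.9] tq [ 0.02  0.   -0.05]
234 222
rim/disc 441 [0.5221953  0.22120967 0.07510122] [0.55417776 0.2435004  0.0880696 ]
0.03 0.065 248 [0.513  0.2104 0.0302] [0.5519 0.2463 0.065 ] [0.5255 0.2367 0.0477]
0.07 0.098 172 [0.516  0.2082 0.0701] [0.5553 0.2439 0.0927] [0.5287 0.2325 0.0822]
0.1 0.15 450 [0.502  0.2041 0.1062] [0.5689 0.2508 0.1499] [0.534 0.238 0.132]
```

View pics/s2c.png

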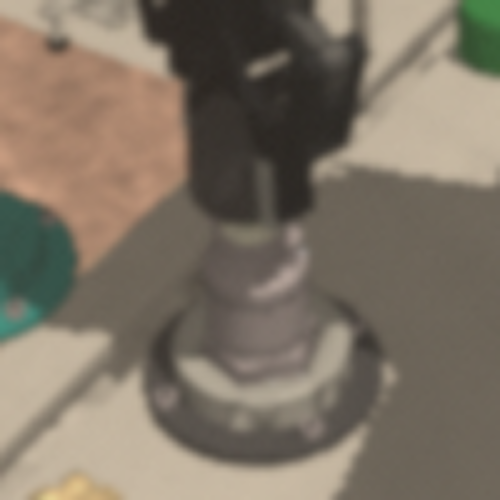

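```bash
python3 - <<'E'
from foot import *
w=wrist();W=world(w);z=W[...,2];n=np.hypot(W[...,0]-.535,W[...,1]-.224)
for nm,a,b,r in(('neck',.072,.086,.016),('body',.035,.06,.0215),('cap',.111,.135,.024)):
    p=W[(n<.033)&(z>a)&(z<b)&(w['depth']>0)]
    s=least_squares(lambda x:np.hypot(*(p[:,:2]-x).T)-r,[.535,.224],loss='soft_l1',f_scale=.001);print(nm,len(p),s.x.round(4),s.cost)
q=W[(n<.03)&(z>.092)];print('cap low edge',np.percentile(q[:,2],[0,1,3]).round(4), 'top of vessel',W[(n<.02)&(z<.097)][:,2].max())
E
python3 d.py .535 .224
```

```text
neck 452 [0.5337 0.2251] 0.0003225181932377161
body 497 [0.5345 0.2233] 1.1902759671804524e-05
cap 2644 [0.5338 0.225 ] 0.0032548564513710135
cap low edge [0.1069 0.1132 0.1185] top of vessel 0.08830179992127056
t 11.5 p [0.5351 0.2242 0.1324] yaw 67.13 zaxis [-2.e-04 -0.e+00 -1.e+00] q6 0.59
tool shift cm [-0.02 -0.    0.  ] wf [ 0.1  0.4 -1.1] tq [ 0.04  0.02 -0.06]
```

The cap is centred over the vessel to within about 2 mm. Its lower edge is at 0.107–0.108 m and the rim at 0.088 m, so it's about 2 cm clear. The vessel is home.

```bash
python3 -c "
from bench import ctrl
print(ctrl.hand_in())"
```

```text
the job is handed in; nothing more can be done
None
```

The job is handed in at about 11.5 s: the vessel stands home in the grey holder, and the cap, unscrewed by turning the gripper about 71°, is held level about 2 cm above its mouth.

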